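# Sweep the thumb nuts into the parts tray

## Task

Three brass thumb nuts from the screen clamps are scattered on the print table: with the closed fingers, sweep all of them across the table and through the open front of the blue-walled parts tray, until each lies completely inside the tray. Only push them along the surface; do not pick up or lift any nut. Leave the red-lidded ink jar, the orange spring clamp and the blue-capped marker where they are.

Things in the scene. Friction and masses are not known exactly. Their poses are not given: they have to be found in the camera images.
- parts_tray: Low tray fixed to the table: blue walls at sides and back (+x), 4 mm thick, 33 mm high with the rounded rim; dark steel floor; open front faces its own -x. Origin: centre of the underside. Inside x -60 to +60 mm (120 deep), y -100 to +100 mm (200 wide); floor 2 mm above the table, with a ramped lip up to it at x -72 to -60 mm.
- thumb_nut_a_center (a point): Centre of a loose knurled brass thumb nut: a round disc 32 mm in diameter and 18 mm tall, about 60 g, lying flat (this point 9 mm above what it lies on). All three nuts look alike.
- thumb_nut_a: The same nut's body; origin at the centre of its underside, z up its axis.
- thumb_nut_b_center (a point): Centre of a loose knurled brass thumb nut: a round disc 32 mm in diameter and 18 mm tall, about 60 g, lying flat (this point 9 mm above what it lies on). All three nuts look alike.
- thumb_nut_b: The same nut's body; origin at the centre of its underside, z up its axis.
- thumb_nut_c_center (a point): Centre of a loose knurled brass thumb nut: a round disc 32 mm in diameter and 18 mm tall, about 60 g, lying flat (this point 9 mm above what it lies on). All three nuts look alike.
- thumb_nut_c: The same nut's body; origin at the centre of its underside, z up its axis.
- ink_jar_madder: Bystander: red-lidded jar of ink, 68 mm in diameter, 63 mm tall, standing loose; origin at the centre of its underside.
- spring_clamp: Bystander: orange spring clamp lying loose, 40 mm (x) by 111 mm (y, its length), 24 mm tall; origin at the centre of its underside.
- blue_marker: Bystander: white felt marker with a blue cap lying loose, 16 mm (x) by 136 mm (y, its length), 17 mm tall; origin at the centre of its underside.
Not all that is in view belongs to the job. Leave any black look-alike of the thumb_nut_c alone. Leave any pink look-alike of the thumb_nut_a alone.

How it is judged:
By the outcome, as a careful person would: the job done as asked, in the order asked, and still so for the second after the job is handed in, with the robot touching nothing.
It also fails if it takes over 64 s, if anything falls off the work surface, if the arm or the gripper's body presses on something with over 40 N, if the wrist force passes 120 N, or if a joint passes its speed limit or range.

## Robot

A 7-joint arm with a two-finger parallel gripper is mounted at the origin on the work surface; the furniture and walls round the work are solid. World frame = base frame: x ahead of the robot, y to its left, z up, the work surface at z = 0. Lengths are in m, angles in rad, forces in N, time in s.
With the tool pointing down it reaches from about 0.4 to 0.875 m from the base axis. Payload 4.4 kg.
Tool frame: the origin (TCP) lies on the centre line of the jaws, within the pads' length; the fingertips stand ctrl.tip_extent ahead of it and the grasp point (between the pads) is the TCP (ctrl.tip_extent is the distance from the TCP to the fingertips, in m); z points along the fingers, y is the direction in which the jaws open and shut (so a half turn about z gives the same grasp; the last joint's range is limited). The gripper opens to 85 mm and grips with 20 to 120 N. Pads are 22 mm wide; open, the fingers measure 114 mm over their backs; the gripper's body (76 mm by 85 mm) begins 54 mm behind the grasp point. The pads swing forward as they close: fully open they stand 13 mm farther back than shut.
Start: joints at [1.126, 0.628, 0.038, 1.517, -0.027, 0.996, -0.02], TCP at [0.24, -0.604, 0.214] pointing down, gripper open.
Joint ranges: [-3.06, 3.06], [-0.37, 2.12], [-1.25, 1.32], [0.18, 2.47], [-1.1, 4.24], [0.23, 1.98], [-2.94, 2.94]. Speed limits (rad/s): [2.57, 2.57, 3.14, 3.14, 3.14, 3.14, 3.14].

## Interface

Orientations are given as a 3x3 rotation matrix whose columns are the frame's x, y, z axes.
In Python, from plant import ctrl gives the robot as it stands. The module is installed in compiled form; this text tells all that it offers.
- The arm moves only by the tool step_arm, never from a script. Its arguments are lists of equal length, an entry for each row: "travel": the shift along the tool's x, y, z in cm, a list of three; "dr": the turn, a rotation vector about the tool's x, y, z in degrees, a list of three; "fingers": the closure in counts, from 0 (fully open) to 255 (shut). In form: {"travel": [[tx, ty, tz], ...], "dr": [[rx, ry, rz], ...], "fingers": [fingers, ...]}. A call has 1 to 10 rows; each row is the pose to reach, as a shift and turn from the pose commanded when the call began, along the tool's axes at that moment; what a row does not reach only later rows make up. A row lasts 1/12 s, in which the tool goes at most 41.7 mm and 7.16 degrees, less where a joint would pass 70% of its speed; a pose out of reach is approached as far as the arm can. A call with a gripper value outside its range is refused whole. The fingers move at their own pace and stop on an object; the grip force is fixed at half the most. Time passes only in rows, so rows that repeat a pose let the fingers close. It gives the time, the measured TCP pose, the force and the opening at its end, in the units of the state.
- ctrl.get_state(): the state, without advancing time (a new reading comes with each control period).
- ctrl.grab_frame(name): name is "scene" or "side" or "wrist"; returns a dict with "frame" (400x640x3 uint8, red, green, blue), "z_map" (400x640 float32, m along the optical axis (not along the pixel's ray), 0 where there is no reading), "mtx" (3x3 intrinsics, pixels), "dist" ([k1, k2, p1, p2, k3] as OpenCV has them; the pictures are not rectified), "R" (3x3) and "t" (3): a world point X has camera coordinates R X + t. Camera axes: x right, y down, z forward; pixel columns grow to the right and rows downward; lengths in m; the calibration is good to about 2 mm. A picture is of the moment at which its call begins.
- ctrl.job_done(): hands the job in, once; it reports no verdict.
The state is a dict: "t": time; "q": joint angles; "qvel": joint speeds; "tau": joint torques, N m; "eef_pos": TCP position; "tool_rot": TCP orientation; "contact_force": force on the tool from outside, world axes, zero at the start; "moment": the same for the moment, N m; "width": finger opening in m.
Only numpy, scipy, OpenCV 4.12 (cv2) and the standard library are available. Lean on these libraries where they do the work, as an engineer would, in place of code of your own. Each camera call takes 0.05 s, during which the arm holds its last target. There are 200 camera calls.

## Working session

There is one attempt and no reset: what is moved stays moved. The work goes in short steps, Python scripts to look and compute and a tool call to move; the robot and the scene stay as the last step left them, time stands still between calls to the robot, and variables do not carry over. Pictures are saved under pics/ and viewed, about 8 in all and at most 12, crops included, and the job is handed in when it is done.

Besides the shell and the picture viewer there is one more tool, called after "Emit:" as name(argument=value, ...) on one line, values as JSON. step_arm: Moves the arm, as the interface text tells. Its arguments: {"type":"object","properties":{"travel":{"type":"array"},"dr":{"type":"array"},"fingers":{"type":"array"}},"required":["travel","dr","fingers"]}

```bash
mkdir -p pics; python3 - <<'E'
from plant import ctrl
import cv2,numpy as np,pickle
s=ctrl.get_state();print(s['t'],s['eef_pos'],s['tool_rot'],s['width'],ctrl.tip_extent)
for n in("scene","side"):
    f=ctrl.grab_frame(n);pickle.dump(f,open(n+'.pkl','wb'))
    cv2.imwrite(f'pics/{n}0.png',f['frame'][:,:,::-1]);print(n,f['mtx'],f['R'],f['t'],f['dist'])
E
```

```text
0.0 [ 0.24015022 -0.60333397  0.21281599] [[ 9.29106928e-01  3.69810470e-01 -7.29565032e-04]
 [ 3.69811184e-01 -9.29105443e-01  1.66265184e-03]
 [-6.29767823e-05 -1.81458266e-03 -9.99998352e-01]] 0.08521751218736248 0.019
scene [[474.19224224   0.         324.05652406]
 [  0.         474.19224224 200.48216597]
 [  0.           0.           1.        ]] [[ 0.62177134 -0.78312625  0.01066239]
 [-0.47533099 -0.38814403 -0.78955979]
 [ 0.62246354  0.48585749 -0.613581  ]] [-0.31268872  0.29050394  0.78454876] [-0.01280586  0.          0.          0.          0.        ]
side [[480.77011241   0.         310.61908413]
 [  0.         480.77011241 202.22303475]
 [  0.           0.           1.        ]] [[-0.95309846 -0.30187659  0.02176816]
 [-0.20003735  0.57432574 -0.79381044]
 [ 0.22713078 -0.76093395 -0.60777557]] [0.48470248 0.11610441 1.14024583] [-0.00042369  0.          0.          0.          0.        ]
```

View pics/scene0.png

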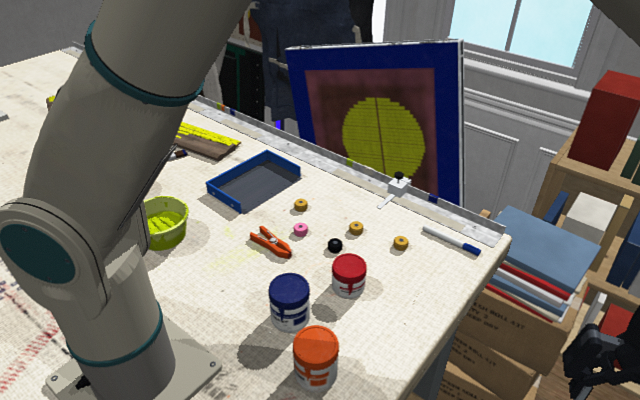

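View pics/side0.png

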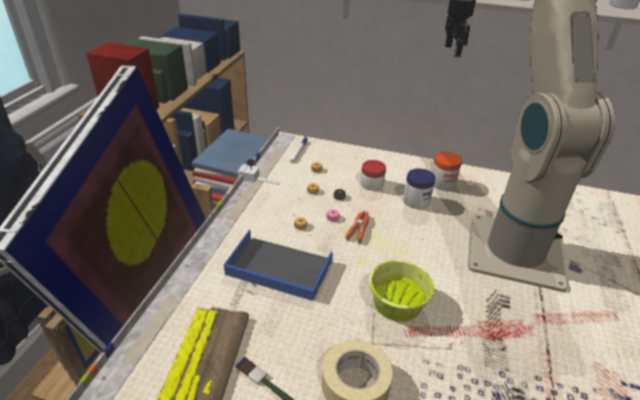

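The scene view shows brass nuts at about (301,204), (356,228) and (400,242). The pink decoy is at (301,229), the black one at (335,245), the clamp at (270,242), the jar at (348,275) and the marker at (452,240). The tray is at (253,182) and opens toward the nuts. The side view agrees.

```bash
cat > h.py <<'E'
import cv2,numpy as np
def ray(f,px,z):
    u=cv2.undistortPoints(np.array(px,float).reshape(-1,1,2),f['mtx'],f['dist']).reshape(-1,2)
    d=np.c_[u,np.ones(len(u))]@f['R']; c=-f['R'].T@f['t']
    return c+d*((z-c[2])/d[:,2])[:,None]
def cloud(f):
    h,w=f['z_map'].shape; v,u=np.mgrid[:h,:w]
    n=cv2.undistortPoints(np.stack([u,v],-1).reshape(-1,1,2).astype(float),f['mtx'],f['dist']).reshape(h,w,2)
    z=f['z_map'][...,None]
    return (np.concatenate([n*z,z],-1)-f['t'])@f['R']
def blobs(f,lo,hi,zl,zh,amin=15,top=None):
    """colour + height mask -> blobs with pixel centroid, area, 3d median/min/max"""
    P=cloud(f); H=cv2.cvtColor(f['frame'],cv2.COLOR_RGB2HSV)
    m=cv2.inRange(H,lo,hi)&(((P[...,2]>zl)&(P[...,2]<zh)&(f['z_map']>0)&(P[...,0]>.2)&(P[...,0]<1.2)&(abs(P[...,1])<.9)).astype(np.uint8)*255)
    n,L,S,C=cv2.connectedComponentsWithStats(m)
    return [(C[i].round(1),S[i,4],P[L==i]) for i in range(1,n) if S[i,4]>=amin]
E
python3 - <<'E'
import pickle,numpy as np,cv2
from h import *
np.set_printoptions(precision=4,suppress=True)
for n in("scene","side"):
    f=pickle.load(open(n+'.pkl','rb'));print(n)
    P=cloud(f);print('table z',np.median(P[200:260,200:420,2]))
    for name,lo,hi,zl,zh in[('brass',(13,90,60),(28,255,255),.006,.03),('pink',(140,40,100),(175,255,255),.006,.03),('black',(0,0,0),(179,255,60),.006,.03),('orange',(3,150,100),(13,255,255),.004,.04),('red',(170,120,60),(179,255,255),.03,.09),('red0',(0,120,60),(3,255,255),.03,.09),('blue',(100,120,40),(125,255,255),.004,.05)]:
        for c,a,Q in blobs(f,lo,hi,zl,zh):
            T=Q[Q[:,2]>np.percentile(Q[:,2],95)-.004]
            print(name,c,a,'mid',(T[:,:2].min(0)+T[:,:2].max(0))/2,'min',Q.min(0),'max',Q.max(0))
            if name=='blue' and a>200:
                print('  rect',cv2.minAreaRect((Q[:,:2]*1000).astype(np.float32)), [ (cv2.boxPoints(cv2.minAreaRect((Q[:,:2]*1000).astype(np.float32)))).round(0).tolist()])
E
```

```text
scene
table z 0.0004868127441343442
brass [237.  143.7] 15 mid [0.5915 0.3916] min [0.5902 0.3909 0.0088] max [0.6158 0.4041 0.0205]
brass [300.6 204.2] 114 mid [0.5093 0.0764] min [0.4938 0.0613 0.0062] max [0.5248 0.093  0.022 ]
brass [355.9 227.3] 139 mid [ 0.5229 -0.0748] min [ 0.5081 -0.0914  0.0067] max [ 0.5377 -0.0599  0.0212]
brass [400.7 242.3] 152 mid [ 0.5459 -0.1793] min [ 0.5296 -0.195   0.006 ] max [ 0.5606 -0.1629  0.0215]
pink [300.5 228.6] 140 mid [0.4426 0.02  ] min [0.4262 0.0018 0.0064] max [0.457  0.0347 0.0208]
black [265.   63.2] 29 mid [1.0763 0.7422] min [1.0716 0.7276 0.0065] max [1.0811 0.759  0.0296]
black [278.8  76.8] 80 mid [1.0087 0.6145] min [1.0004 0.5514 0.0067] max [1.0263 0.6591 0.0296]
black [332.2 109.7] 201 mid [0.936  0.3079] min [0.9256 0.2564 0.006 ] max [0.944  0.3618 0.0299]
black [425.6 139.1] 34 mid [ 0.9612 -0.0091] min [ 0.9553 -0.0189  0.0072] max [ 0.9656 -0.0023  0.0298]
black [208.8 151.9] 133 mid [0.545  0.4571] min [0.4946 0.3779 0.0062] max [0.5936 0.5456 0.0187]
black [179.7 154.2] 30 mid [0.4718 0.484 ] min [0.458  0.4696 0.0
[... 4329 characters left out ...]
] min [ 0.9607 -0.1072  0.0041] max [ 0.9729 -0.0382  0.05  ]
blue [281.9 276.6] 331 mid [0.5078 0.2453] min [0.4037 0.1883 0.0087] max [0.6128 0.3023 0.0368]
  rect ((508.30621337890625, 243.8592529296875), (114.22130584716797, 207.92660522460938), 89.14632415771484) [[[404.0, 188.0], [611.0, 185.0], [613.0, 299.0], [405.0, 303.0]]]
blue [ 58.  278.8] 484 mid [0.9254 0.4382] min [0.9164 0.3982 0.0043] max [0.93   0.4705 0.0499]
  rect ((923.1878051757812, 434.096923828125), (9.368770599365234, 72.4557876586914), 5.505643844604492) [[[915.0, 470.0], [922.0, 398.0], [931.0, 398.0], [924.0, 471.0]]]
blue [107.4 346.8] 25 mid [0.7248 0.5456] min [0.7224 0.5353 0.0239] max [0.7273 0.5532 0.0295]
```

Emit:
step_arm(travel=[[2.5,-2.5,0],[5,-5,0],[7.4,-7.4,0],[9.9,-9.8,0],[12.3,-12.3,0],[14.8,-14.7,0],[17.3,-17.2,0],[19.7,-19.6,0],[22.2,-22.1,0],[24.7,-24.5,0]], dr=[[0,0,-4],[0,0,-8],[0,0,-12],[0,0,-16],[0,0,-20],[0,0,-24],[0,0,-28],[0,0,-32],[0,0,-36],[0,0,-40]], fingers=[255,255,255,255,255,255,255,255,255,255])

```text
t: 0.93
eef_pos: [0.3793, -0.2832, 0.2136]
tool_rot: [[0.471, 0.882, -0.0], [0.882, -0.471, 0.0], [-0.0, -0.001, -1.0]]
contact_force: [0.4, -0.3, -0.1]
width: 0.0001
```

```bash
cat >> h.py <<'E'
def go(x,y,z,yaw):
    "shift (cm, tool axes) and turn (deg about tool z) from the present pose to a world target"
    from plant import ctrl
    s=ctrl.get_state();R=s['tool_rot'];c=np.degrees(np.arctan2(R[1,0],R[0,0]))
    print('t %.2f'%s['t'],s['eef_pos'].round(4),'yaw %.1f'%c,'F',s['contact_force'].round(1),'w',round(s['width'],4),'tilt z',R[:,2].round(4))
    print('travel',(R.T@(np.array([x,y,z])-s['eef_pos'])*100).round(2),'drz %.1f'%-(yaw-c))
E
python3 -c "
from h import *
go(.517,.035,.213,100)"
```

```text
t 0.93 [ 0.3793 -0.2832  0.2136] yaw 61.9 F [ 0.4 -0.3 -0.1] w 0.0001 tilt z [-5.e-04  2.e-04 -1.e+00]
travel [34.55 -2.85  0.06] drz -38.1
```

Emit:
step_arm(travel=[[3.6,-0.3,0],[7.2,-0.6,0],[10.8,-0.9,0],[14.4,-1.2,0],[18,-1.5,0],[21.6,-1.8,0],[25.2,-2.1,0],[28.8,-2.4,0],[32,-2.7,0],[34.5,-2.9,0]], dr=[[0,0,-4],[0,0,-8],[0,0,-12],[0,0,-16],[0,0,-20],[0,0,-24],[0,0,-28],[0,0,-32],[0,0,-36],[0,0,-38]], fingers=[255,255,255,255,255,255,255,255,255,255])

```text
t: 1.77
eef_pos: [0.5179, 0.0358, 0.2136]
tool_rot: [[-0.174, 0.985, 0.0], [0.985, 0.174, 0.001], [0.001, 0.0, -1.0]]
contact_force: [1.1, -1.0, -0.0]
width: -0.0001
```

```bash
python3 - <<'E'
from h import *
from plant import ctrl
go(.517,.035,.026,100)
f=ctrl.grab_frame('wrist');cv2.imwrite('pics/w1.png',f['frame'][:,:,::-1])
for c,a,Q in blobs(f,(13,90,60),(28,255,255),.006,.03): print(c,a,((Q.min(0)+Q.max(0))/2).round(4),np.ptp(Q,axis=0).round(3))
E
```

```text
t 1.77 [0.5179 0.0358 0.2136] yaw 100.0 F [ 1.1 -1.  -0. ] w -0.0001 tilt z [ 2.0e-04  1.3e-03 -1.0e+00]
travel [-0.09 -0.11 18.76] drz 0.0
[319.4 127.2] 718 [0.5102 0.0782 0.0139] [0.032 0.031 0.015]
[319.1 349.7] 161 [ 0.5558 -0.1779  0.0186] [0.014 0.025 0.007]
```

View pics/w1.png

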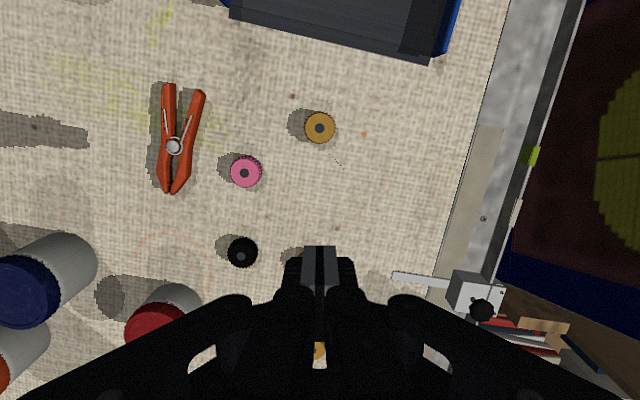

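The wrist view shows nut A at (319,127), dead ahead of the closed fingers at (319,250). The pink decoy is at (245,171) and the clamp at (180,140), both clear of the path. I'll descend, then push.

Emit:
step_arm(travel=[[0,0,3.5],[0,0,7],[0,0,10.5],[0,0,14],[0,0,16.5],[0,0,18],[0,0,18.7],[0,0,18.7],[0,0,18.7]], dr=[[0,0,0],[0,0,0],[0,0,0],[0,0,0],[0,0,0],[0,0,0],[0,0,0],[0,0,0],[0,0,0]], fingers=[255,255,255,255,255,255,255,255,255])

```text
t: 2.57
eef_pos: [0.5175, 0.0325, 0.027]
tool_rot: [[-0.168, 0.986, 0.0], [0.986, 0.168, -0.0], [-0.0, 0.0, -1.0]]
contact_force: [1.4, -0.5, 0.2]
width: 0.0
```

Emit:
step_arm(travel=[[0.7,0,0],[1.4,0,0],[2.1,0,0],[2.8,0,0],[3.5,0,0],[4.2,0,0],[4.9,0,0],[5.6,0,0],[6.3,0,0],[7,0,0]], dr=[[0,0,0],[0,0,0],[0,0,0],[0,0,0],[0,0,0],[0,0,0],[0,0,0],[0,0,0],[0,0,0],[0,0,0]], fingers=[255,255,255,255,255,255,255,255,255,255])

```text
t: 3.4
eef_pos: [0.5054, 0.1023, 0.0267]
tool_rot: [[-0.169, 0.986, -0.0], [0.986, 0.169, -0.0], [-0.0, -0.0, -1.0]]
contact_force: [0.7, -0.0, -0.8]
width: -0.0006
```

```bash
cat >> h.py <<'E'
def nuts():
    from plant import ctrl
    for n in('wrist','scene'):
        f=ctrl.grab_frame(n)
        for c,a,Q in blobs(f,(13,90,60),(28,255,255),.006,.035,40):
            m=((Q.min(0)+Q.max(0))/2).round(4)
            if .4<m[0]<.65 and m[1]<.32: print(n,c,a,m,np.ptp(Q,axis=0).round(3))
    return f
E
python3 - <<'E'
from h import *
go(.482,.235,.026,100)
nuts()
E
```

```text
t 3.40 [0.5054 0.1023 0.0267] yaw 99.7 F [ 0.7 -0.  -0.8] w -0.0006 tilt z [-0. -0. -1.]
travel [13.47 -0.06  0.07] drz -0.3
scene [300.5 204.2] 114 [0.509  0.0766 0.0135] [0.033 0.031 0.014]
scene [356.  227.3] 138 [ 0.5245 -0.0752  0.014 ] [0.031 0.031 0.015]
scene [400.6 242. ] 146 [ 0.5451 -0.1782  0.0138] [0.032 0.032 0.015]
```

```bash
python3 - <<'E'
from h import *
f=nuts();cv2.imwrite('pics/s2.png',cv2.resize(f['frame'][120:320,180:480,::-1],None,fx=2,fy=2))
E
```

```text
scene [300.5 204.3] 114 [0.5084 0.0763 0.0133] [0.031 0.03  0.014]
scene [356.  227.3] 136 [ 0.5234 -0.0763  0.014 ] [0.03  0.031 0.014]
scene [400.7 242.2] 150 [ 0.5463 -0.1788  0.0141] [0.032 0.033 0.016]
```

View pics/s2.png

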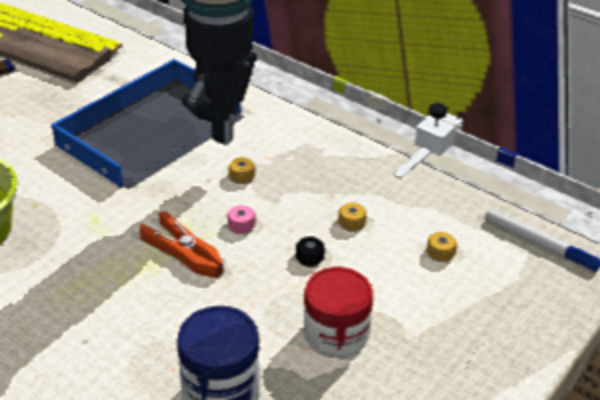

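The crop shows the closed fingers at about (222,135), already past nut A at (241,170), and the nut hasn't moved. I'll measure where the fingertips really are.

```bash
python3 - <<'E'
from h import *
from plant import ctrl
print(ctrl.tip_extent, ctrl.get_state()['eef_pos'])
for n in('scene','side'):
    f=ctrl.grab_frame(n);P=cloud(f);H=f['frame'].max(2)
    m=(H<75)&(f['z_map']>0)&(abs(P[...,0]-.505)<.06)&(abs(P[...,1]-.11)<.06)&(P[...,2]>.006)&(P[...,2]<.25)
    Q=P[m];z=Q[:,2];print(n,len(Q))
    for a in np.arange(0,.1,.01):
        B=Q[(z>=a)&(z<a+.01)]
        if len(B):print(round(a,2),len(B),B.min(0).round(3),B.max(0).round(3))
    cv2.imwrite(f'pics/{n}3.png',cv2.resize(f['frame'][130:280,230:430,::-1],None,fx=4,fy=4))
    e=ctrl.get_state()['eef_pos'];c=f['mtx']@(f['R']@e+f['t']);print('tcp px',c[:2]/c[2])
E
```

```text
0.019 [0.50544003 0.10156984 0.02666673]
scene 1764
0.04 1 [0.503 0.094 0.05 ] [0.503 0.094 0.05 ]
0.05 20 [0.492 0.09  0.052] [0.506 0.106 0.059]
0.06 23 [0.489 0.089 0.06 ] [0.508 0.105 0.07 ]
0.07 31 [0.49  0.088 0.07 ] [0.521 0.107 0.08 ]
0.08 22 [0.481 0.085 0.081] [0.531 0.113 0.09 ]
0.09 71 [0.468 0.083 0.09 ] [0.535 0.108 0.1  ]
tcp px [291.6784091  196.23508092]
side 1609
0.05 1 [0.495 0.107 0.058] [0.495 0.107 0.058]
0.06 6 [0.495 0.105 0.06 ] [0.515 0.11  0.065]
0.07 14 [0.493 0.096 0.07 ] [0.515 0.11  0.079]
0.08 17 [0.491 0.097 0.081] [0.512 0.115 0.09 ]
0.09 92 [0.475 0.089 0.09 ] [0.539 0.12  0.1  ]
tcp px [299.43628276 223.63748128]
```

View pics/side3.png

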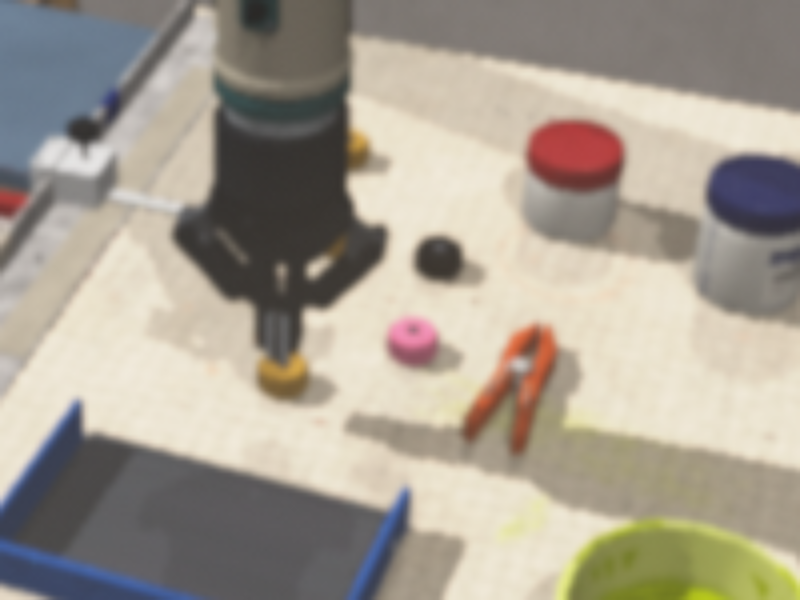

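The side view shows the closed fingers at about (280,350), hovering above and behind nut A at (283,375). Both depth maps put the fingertips at about z 0.05. The reported pose implies 0.008, so the state reads about 4 cm low and I'll trust the cameras for height. I'll back up, lower partway and measure again.

Emit:
step_arm(travel=[[-2,0,0],[-4,0,0],[-6,0,0],[-7,0,0],[-7,0,0],[-7,0,1],[-7,0,2],[-7,0,2.5],[-7,0,2.5],[-7,0,2.5]], dr=[[0,0,0],[0,0,0],[0,0,0],[0,0,0],[0,0,0],[0,0,0],[0,0,0],[0,0,0],[0,0,0],[0,0,0]], fingers=[255,255,255,255,255,255,255,255,255,255])

```text
t: 4.53
eef_pos: [0.5166, 0.0337, 0.001]
tool_rot: [[-0.17, 0.985, -0.002], [0.985, 0.17, 0.0], [0.0, -0.002, -1.0]]
contact_force: [0.7, 0.4, 0.1]
width: -0.0001
```

```bash
cat >> h.py <<'E'
def tips():
    from plant import ctrl
    e=ctrl.get_state()['eef_pos']
    for n in('scene','side'):
        f=ctrl.grab_frame(n);P=cloud(f)
        m=(f['frame'].max(2)<75)&(f['z_map']>0)&(abs(P[...,0]-e[0])<.05)&(abs(P[...,1]-e[1])<.05)&(P[...,2]>.004)&(P[...,2]<.25)
        Q=P[m];z0=np.sort(Q[:,2])[:8].round(4);B=Q[Q[:,2]<z0[3]+.025];print(n,'low z',z0,'mid',((B.min(0)+B.max(0))/2).round(4),'ext',np.ptp(B,axis=0).round(3))
E
python3 - <<'E'
from h import *
go(.517,.033,.026,100)
tips();f=nuts();cv2.imwrite('pics/s4.png',cv2.resize(f['frame'][150:290,240:440,::-1],None,fx=4,fy=4))
E
```

```text
t 4.53 [0.5166 0.0337 0.001 ] yaw 99.8 F [0.7 0.4 0.1] w -0.0001 tilt z [-1.6e-03  2.0e-04 -1.0e+00]
travel [-0.07  0.03 -2.5 ] drz -0.2
scene low z [0.0254 0.0258 0.0269 0.0274 0.0278 0.0281 0.0288 0.0291] mid [0.5112 0.0286 0.0388] ext [0.018 0.017 0.027]
side low z [0.0328 0.0375 0.0426 0.0433 0.0462 0.0464 0.0468 0.0484] mid [0.5144 0.0412 0.0505] ext [0.034 0.018 0.035]
wrist [322.8 158.7] 3828 [0.5112 0.0783 0.0146] [0.031 0.032 0.015]
scene [300.6 204.3] 114 [0.5096 0.0762 0.0143] [0.032 0.031 0.016]
scene [355.9 227.2] 139 [ 0.5256 -0.0751  0.0137] [0.034 0.03  0.015]
scene [400.7 242.2] 151 [ 0.5455 -0.1785  0.0136] [0.031 0.032 0.015]
```

View pics/s4.png

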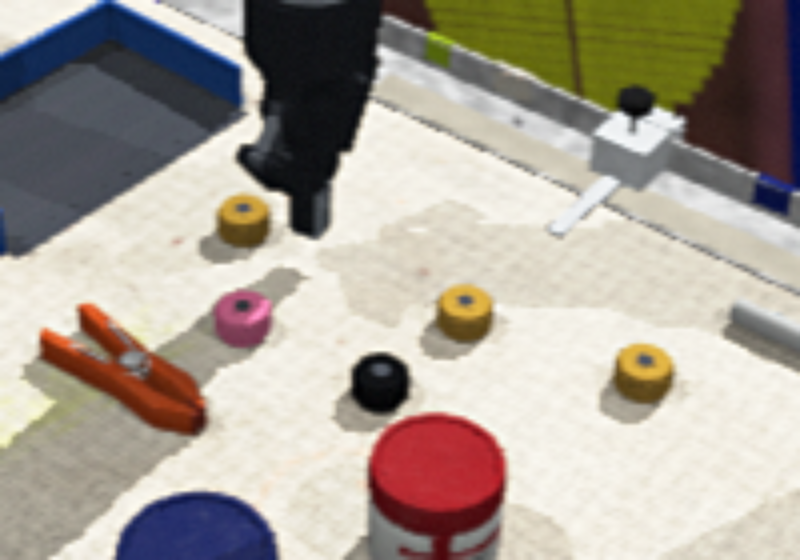

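```bash
python3 - <<'E'
from h import *
import pickle
f=pickle.load(open('scene.pkl','rb'))
for z in(0,.01,.02,.03):
    c=f['mtx']@(f['R']@np.array([.514,.031,z])+f['t']);print(z,((c[:2]/c[2]-[240,150])*4).round(0))
from plant import ctrl
f=ctrl.grab_frame('scene');P=cloud(f)
for v in range(196,214):print(v,f['frame'][v,316],P[v,316].round(3))
E
```

```text
0 [307. 260.]
0.01 [307. 247.]
0.02 [307. 233.]
0.03 [307. 220.]
196 [18 17 20] [0.493 0.016 0.076]
197 [16 21 22] [0.492 0.015 0.074]
198 [16 17 22] [0.492 0.016 0.071]
199 [14 16 20] [0.493 0.016 0.068]
200 [13 16 19] [0.493 0.016 0.065]
201 [13 16 19] [0.505 0.026 0.05 ]
202 [ 9 11 15] [0.505 0.026 0.047]
203 [13 15 17] [0.505 0.025 0.044]
204 [14 17 17] [0.505 0.026 0.041]
205 [15 17 19] [0.506 0.026 0.037]
206 [11 14 14] [0.504 0.025 0.036]
207 [2 5 8] [0.505 0.025 0.033]
208 [49 49 48] [0.506 0.027 0.028]
209 [204 199 186] [0.528 0.044 0.003]
210 [253 249 241] [ 0.528  0.045 -0.001]
211 [244 240 230] [ 0.525  0.042 -0.001]
212 [245 242 234] [0.521 0.039 0.   ]
213 [245 241 233] [ 0.519  0.037 -0.   ]
```

Both methods put the tip at z 0.022–0.025, so I'll lower it another 1.7 cm.

Emit:
step_arm(travel=[[0,0,0.6],[0,0,1.2],[0,0,1.7],[0,0,1.7],[0,0,1.7]], dr=[[0,0,0],[0,0,0],[0,0,0],[0,0,0],[0,0,0]], fingers=[255,255,255,255,255])

```text
t: 5.2
eef_pos: [0.5168, 0.0325, -0.0159]
tool_rot: [[-0.169, 0.986, -0.001], [0.986, 0.169, -0.0], [-0.0, -0.001, -1.0]]
contact_force: [-0.2, -0.4, -0.1]
width: 0.0
```

Emit:
step_arm(travel=[[0.7,0,0],[1.4,0,0],[2.1,0,0],[2.8,0,0],[3.5,0,0],[4.2,0,0],[4.9,0,0],[5.6,0,0],[5.6,0,0],[5.6,0,0]], dr=[[0,0,0],[0,0,0],[0,0,0],[0,0,0],[0,0,0],[0,0,0],[0,0,0],[0,0,0],[0,0,0],[0,0,0]], fingers=[255,255,255,255,255,255,255,255,255,255])

```text
t: 6.03
eef_pos: [0.5077, 0.0885, -0.0153]
tool_rot: [[-0.17, 0.985, -0.0], [0.985, 0.17, 0.0], [0.0, 0.0, -1.0]]
contact_force: [-0.0, -0.7, -0.5]
width: 0.0001
```

```bash
python3 - <<'E'
from h import *
go(.487,.204,-.016,100)
tips();f=nuts()
E
```

```text
t 6.03 [ 0.5077  0.0885 -0.0153] yaw 99.8 F [-0.  -0.7 -0.5] w 0.0001 tilt z [-0.e+00  3.e-04 -1.e+00]
travel [11.73 -0.08  0.08] drz -0.2
scene low z [0.0045 0.0087 0.0094 0.0094 0.0106 0.0107 0.0111 0.0118] mid [0.503 0.097 0.019] ext [0.019 0.044 0.029]
side low z [0.0152 0.0178 0.0182 0.0184 0.0198 0.0227 0.0229 0.0243] mid [0.5051 0.0919 0.0293] ext [0.023 0.017 0.028]
wrist [322.6 206.2] 4584 [0.5041 0.1156 0.0141] [0.031 0.035 0.015]
scene [286.  200.2] 89 [0.4979 0.1138 0.0138] [0.024 0.03  0.015]
scene [355.9 227.4] 138 [ 0.5248 -0.0756  0.0131] [0.034 0.032 0.014]
scene [400.6 242.2] 149 [ 0.5451 -0.1786  0.0135] [0.03  0.033 0.015]
```

Nut A is now being pushed, at (0.504, 0.1155). I'll carry on over the lip with the tip raised 2 mm.

Emit:
step_arm(travel=[[0.7,0,-0.2],[1.4,0,-0.2],[2.1,0,-0.2],[2.8,0,-0.2],[3.5,0,-0.2],[4.2,0,-0.2],[4.9,0,-0.2],[5.6,0,-0.2],[6.3,0,-0.2],[7,0,-0.2]], dr=[[0,0,0],[0,0,0],[0,0,0],[0,0,0],[0,0,0],[0,0,0],[0,0,0],[0,0,0],[0,0,0],[0,0,0]], fingers=[255,255,255,255,255,255,255,255,255,255])

```text
t: 7.07
eef_pos: [0.4959, 0.1576, -0.0133]
tool_rot: [[-0.169, 0.986, -0.0], [0.986, 0.169, 0.0], [0.0, -0.0, -1.0]]
contact_force: [-0.4, -0.4, 0.4]
width: 0.0002
```

Emit:
step_arm(travel=[[0.7,0,0],[1.4,0,0],[2.1,0,0],[2.8,0,0],[3.5,0,0],[4.2,0,0],[4.9,0,0],[5.5,0,0],[5.5,0,0],[5.5,0,0]], dr=[[0,0,0],[0,0,0],[0,0,0],[0,0,0],[0,0,0],[0,0,0],[0,0,0],[0,0,0],[0,0,0],[0,0,0]], fingers=[255,255,255,255,255,255,255,255,255,255])

```text
t: 7.9
eef_pos: [0.4867, 0.2116, -0.0133]
tool_rot: [[-0.169, 0.986, 0.0], [0.986, 0.169, 0.0], [0.0, 0.0, -1.0]]
contact_force: [-1.6, -1.3, -0.7]
width: 0.0004
```

```bash
python3 - <<'E'
from h import *
go(.525,-.123,-.016,90)
tips();f=nuts()
E
```

```text
t 7.90 [ 0.4867  0.2116 -0.0133] yaw 99.8 F [-1.6 -1.3 -0.7] w 0.0004 tilt z [ 1.e-04  3.e-04 -1.e+00]
travel [-33.62  -1.89   0.26] drz 9.8
scene low z [0.004  0.0041 0.0041 0.0041 0.0041 0.0042 0.0042 0.0044] mid [0.4868 0.2117 0.0162] ext [0.091 0.087 0.024]
side low z [0.0041 0.0042 0.0043 0.0046 0.0047 0.0047 0.0051 0.0051] mid [0.4687 0.2141 0.0167] ext [0.061 0.068 0.025]
wrist [322.9 203.8] 5056 [0.4833 0.2385 0.0149] [0.033 0.036 0.018]
scene [243.4 184.6] 78 [0.4772 0.2385 0.0146] [0.022 0.032 0.016]
scene [355.9 227.3] 138 [ 0.5238 -0.0754  0.0137] [0.031 0.032 0.015]
scene [400.8 242.2] 151 [ 0.5454 -0.1784  0.0138] [0.031 0.033 0.015]
```

Emit:
step_arm(travel=[[-1,0,0],[-2,0,-1],[-2,0,-4],[-2,0,-7.5],[-5,-0.2,-8.5],[-9,-0.5,-8.5],[-13,-0.7,-8.5],[-17,-0.9,-8.5],[-21,-1.2,-8.5],[-25,-1.4,-8.5]], dr=[[0,0,0],[0,0,0],[0,0,0],[0,0,0],[0,0,1.8],[0,0,3.4],[0,0,5],[0,0,6.6],[0,0,8.2],[0,0,9.8]], fingers=[255,255,255,255,255,255,255,255,255,255])

```text
t: 8.93
eef_pos: [0.5144, -0.0411, 0.0718]
tool_rot: [[0.004, 1.0, -0.0], [1.0, -0.004, -0.001], [-0.001, -0.0, -1.0]]
contact_force: [1.5, -0.3, -0.6]
width: 0.0
```

```bash
python3 -c "
from h import *
go(.525,-.124,-.0155,90)"
```

```text
t 8.93 [ 0.5144 -0.0411  0.0718] yaw 89.8 F [ 1.5 -0.3 -0.6] w 0.0 tilt z [-4.e-04 -7.e-04 -1.e+00]
travel [-8.28  1.09  8.74] drz -0.2
```

Emit:
step_arm(travel=[[-3.5,0.5,0],[-7,0.9,0],[-8.2,1,0],[-8.2,1,2],[-8.2,1,5],[-8.2,1,7.5],[-8.2,1,8.6],[-8.2,1,8.6],[-8.2,1,8.6]], dr=[[0,0,0],[0,0,0],[0,0,0],[0,0,0],[0,0,0],[0,0,0],[0,0,0],[0,0,0],[0,0,0]], fingers=[255,255,255,255,255,255,255,255,255])

```text
t: 9.68
eef_pos: [0.5246, -0.1201, -0.0145]
tool_rot: [[0.002, 1.0, -0.001], [1.0, -0.002, -0.0], [-0.0, -0.001, -1.0]]
contact_force: [1.4, -0.2, 0.6]
width: -0.0002
```

```bash
python3 - <<'E'
from h import *
go(.525,-.1015,-.0145,90)
nuts()
E
```

```text
t 9.68 [ 0.5246 -0.1201 -0.0145] yaw 89.9 F [ 1.4 -0.2  0.6] w -0.0002 tilt z [-1.e-03 -1.e-04 -1.e+00]
travel [1.86 0.04 0.  ] drz -0.1
wrist [322.3 161.3] 4966 [ 0.5257 -0.0733  0.0142] [0.032 0.032 0.015]
scene [245.1 183.6] 121 [0.4822 0.2375 0.0148] [0.032 0.032 0.016]
scene [355.3 228.2] 119 [ 0.5213 -0.0746  0.0139] [0.026 0.031 0.015]
scene [400.8 242.2] 152 [ 0.5463 -0.1789  0.0139] [0.033 0.032 0.015]
```

Emit:
step_arm(travel=[[0.8,0,0],[1.6,0,0],[2.4,0,0],[3.2,0,0],[4,0,0],[4.8,0,0],[5.6,0,0],[6.4,0,0],[7.2,0,0],[8,0,0]], dr=[[0,0,0],[0,0,0],[0,0,0],[0,0,0],[0,0,0],[0,0,0],[0,0,0],[0,0,0],[0,0,0],[0,0,0]], fingers=[255,255,255,255,255,255,255,255,255,255])

```text
t: 10.62
eef_pos: [0.5251, -0.039, -0.0143]
tool_rot: [[0.002, 1.0, -0.0], [1.0, -0.002, -0.0], [-0.0, -0.0, -1.0]]
contact_force: [-0.2, -1.2, 0.6]
width: 0.0
```

Emit:
step_arm(travel=[[0.8,0,0],[1.6,0,0],[2.4,0,0],[3.2,0,0],[4,0,0],[4.8,0,0],[5.6,0,0],[6.4,0,0],[7.2,0,0],[8,0,0]], dr=[[0,0,0],[0,0,0],[0,0,0],[0,0,0],[0,0,0],[0,0,0],[0,0,0],[0,0,0],[0,0,0],[0,0,0]], fingers=[255,255,255,255,255,255,255,255,255,255])

```text
t: 11.45
eef_pos: [0.5252, 0.041, -0.0143]
tool_rot: [[0.002, 1.0, -0.0], [1.0, -0.002, 0.0], [0.0, -0.0, -1.0]]
contact_force: [-0.1, -0.4, 1.3]
width: -0.0002
```

```bash
python3 - <<'E'
from h import *
go(.527,.211,-.0135,90)
nuts()
E
```

```text
t 11.45 [ 0.5252  0.041  -0.0143] yaw 89.9 F [-0.1 -0.4  1.3] w -0.0002 tilt z [-0.e+00  1.e-04 -1.e+00]
travel [17.    0.15 -0.08] drz -0.1
wrist [321.  213.3] 4390 [0.5262 0.0677 0.014 ] [0.031 0.033 0.015]
scene [245.1 183.7] 123 [0.4828 0.2374 0.0145] [0.032 0.033 0.017]
scene [305.5 203.3] 74 [0.519  0.0687 0.0146] [0.018 0.029 0.015]
scene [400.6 242.2] 149 [ 0.5461 -0.179   0.0137] [0.03  0.032 0.015]
```

Emit:
step_arm(travel=[[0.9,0,-0.1],[1.8,0,-0.1],[2.7,0,-0.1],[3.6,0,-0.1],[4.5,0,-0.1],[5.4,0,-0.1],[6.3,0.1,-0.1],[7.2,0.1,-0.1],[8.1,0.1,-0.1],[9,0.1,-0.1]], dr=[[0,0,0],[0,0,0],[0,0,0],[0,0,0],[0,0,0],[0,0,0],[0,0,0],[0,0,0],[0,0,0],[0,0,0]], fingers=[255,255,255,255,255,255,255,255,255,255])

```text
t: 12.38
eef_pos: [0.5264, 0.131, -0.0133]
tool_rot: [[0.002, 1.0, -0.0], [1.0, -0.002, -0.0], [-0.0, -0.0, -1.0]]
contact_force: [0.1, 0.1, -0.5]
width: 0.0
```

Emit:
step_arm(travel=[[0.9,0,0],[1.8,0,0],[2.7,0,0],[3.6,0,0],[4.5,0,0],[5.4,0,0],[6.3,0,0],[7.2,0,0],[8,0,0],[8,0,0]], dr=[[0,0,0],[0,0,0],[0,0,0],[0,0,0],[0,0,0],[0,0,0],[0,0,0],[0,0,0],[0,0,0],[0,0,0]], fingers=[255,255,255,255,255,255,255,255,255,255])

```text
t: 13.22
eef_pos: [0.5266, 0.2133, -0.0132]
tool_rot: [[-0.001, 1.0, 0.001], [1.0, 0.001, 0.002], [0.002, 0.001, -1.0]]
contact_force: [0.2, 0.9, 0.0]
width: 0.0002
```

```bash
python3 - <<'E'
from h import *
go(.543,-.226,.07,86)
nuts()
E
```

```text
t 13.22 [ 0.5266  0.2133 -0.0132] yaw 90.1 F [0.2 0.9 0. ] w 0.0002 tilt z [ 8.0e-04  2.3e-03 -1.0e+00]
travel [-43.91   1.61  -8.42] drz 4.1
wrist [318.6 209.8] 5014 [0.5262 0.2401 0.0148] [0.033 0.033 0.018]
wrist [209.9 209.9] 5298 [0.4833 0.2402 0.0147] [0.033 0.033 0.017]
scene [255. 177.] 68 [0.5187 0.24   0.0144] [0.017 0.029 0.017]
scene [245.  183.6] 122 [0.4834 0.2369 0.0148] [0.032 0.033 0.017]
scene [400.7 242.3] 153 [ 0.5461 -0.1784  0.0136] [0.032 0.033 0.015]
```

Emit:
step_arm(travel=[[-1,0,0],[-2,0,-1],[-2,0,-4],[-2,0,-7.5],[-5,0.1,-8.5],[-9,0.3,-8.5],[-13,0.4,-8.5],[-17,0.6,-8.5],[-21,0.7,-8.5],[-25,0.9,-8.5]], dr=[[0,0,0],[0,0,0],[0,0,0],[0,0,0],[0,0,1],[0,0,2],[0,0,3],[0,0,4],[0,0,4.1],[0,0,4.1]], fingers=[255,255,255,255,255,255,255,255,255,255])

```text
t: 14.15
eef_pos: [0.5339, -0.044, 0.0725]
tool_rot: [[0.075, 0.997, -0.0], [0.997, -0.075, -0.001], [-0.001, -0.0, -1.0]]
contact_force: [0.8, 0.1, -0.5]
width: -0.0001
```

Emit:
step_arm(travel=[[-4,0,0],[-8,0,0],[-12,0,0],[-16,0,0],[-18,0,0],[-18.8,-0.5,0],[-18.8,-0.5,0]], dr=[[0,0,0],[0,0,0],[0,0,0],[0,0,0],[0,0,0],[0,0,0],[0,0,0]], fingers=[255,255,255,255,255,255,255])

```text
t: 14.73
eef_pos: [0.5132, -0.2314, 0.0719]
tool_rot: [[0.08, 0.997, -0.002], [0.997, -0.08, -0.002], [-0.002, -0.002, -1.0]]
contact_force: [-0.7, 0.8, -0.6]
width: -0.0001
```

```bash
python3 - <<'E'
from h import *
go(.5427,-.226,-.0145,86)
nuts()
E
```

```text
t 14.73 [ 0.5132 -0.2314  0.0719] yaw 85.4 F [-0.7  0.8 -0.6] w -0.0001 tilt z [-0.0022 -0.0018 -1.    ]
travel [0.79 2.92 8.64] drz -0.6
wrist [369.2 121.8] 1847 [ 0.5475 -0.1778  0.0171] [0.031 0.031 0.009]
scene [257.  176.1] 111 [0.5257 0.2383 0.0152] [0.033 0.032 0.017]
scene [245.  183.6] 122 [0.4828 0.2373 0.0147] [0.032 0.033 0.017]
scene [400.6 242.3] 152 [ 0.5463 -0.1783  0.0136] [0.032 0.032 0.015]
```

Emit:
step_arm(travel=[[0.4,1.5,0],[0.6,2.9,0],[0.6,2.9,2],[0.6,2.9,5],[0.6,2.9,7.5],[0.6,2.9,8.6],[0.6,2.9,8.6],[0.6,2.9,8.6]], dr=[[0,0,0],[0,0,0],[0,0,0],[0,0,0],[0,0,0],[0,0,0],[0,0,0],[0,0,0]], fingers=[255,255,255,255,255,255,255,255])

```text
t: 15.5
eef_pos: [0.5462, -0.2211, -0.0143]
tool_rot: [[0.071, 0.998, -0.0], [0.998, -0.071, 0.001], [0.001, -0.0, -1.0]]
contact_force: [-0.3, 0.0, 0.5]
width: 0.0
```

```bash
python3 - <<'E'
from h import *
go(.576,.21,-.0133,86)
nuts()
E
```

```text
t 15.50 [ 0.5462 -0.2211 -0.0143] yaw 86.0 F [-0.3  0.   0.5] w 0.0 tilt z [-3.0e-04  1.1e-03 -1.0e+00]
travel [43.21 -0.07 -0.05] drz -0.0
wrist [313.9 170.4] 4787 [ 0.5476 -0.1778  0.0141] [0.031 0.032 0.015]
scene [257.1 176.1] 112 [0.5247 0.2372 0.0145] [0.029 0.03  0.017]
scene [245.1 183.7] 125 [0.4828 0.2383 0.0143] [0.031 0.031 0.016]
scene [400.5 242.5] 146 [ 0.5452 -0.1785  0.0136] [0.03  0.032 0.015]
```

Emit:
step_arm(travel=[[0.8,0,0],[1.6,0,0],[2.4,0,0],[3.3,0,0],[4.2,0,0],[5.1,0,0],[6,0,0],[7,0,0],[8,0,0],[9,0,0]], dr=[[0,0,0],[0,0,0],[0,0,0],[0,0,0],[0,0,0],[0,0,0],[0,0,0],[0,0,0],[0,0,0],[0,0,0]], fingers=[255,255,255,255,255,255,255,255,255,255])

```text
t: 16.43
eef_pos: [0.5524, -0.1322, -0.0143]
tool_rot: [[0.073, 0.997, -0.0], [0.997, -0.073, 0.0], [0.0, -0.0, -1.0]]
contact_force: [0.3, -1.5, 0.4]
width: -0.0003
```

Emit:
step_arm(travel=[[0.9,0,0],[1.8,0,0],[2.7,0,0],[3.6,0,0],[4.5,0,0],[5.4,0,0],[6.3,0,0],[7.2,0,0],[8.1,0,0],[9,0,0]], dr=[[0,0,0],[0,0,0],[0,0,0],[0,0,0],[0,0,0],[0,0,0],[0,0,0],[0,0,0],[0,0,0],[0,0,0]], fingers=[255,255,255,255,255,255,255,255,255,255])

```text
t: 17.27
eef_pos: [0.559, -0.0427, -0.0143]
tool_rot: [[0.073, 0.997, -0.0], [0.997, -0.073, 0.0], [0.0, -0.0, -1.0]]
contact_force: [0.1, -0.5, 0.7]
width: -0.0002
```

Emit:
step_arm(travel=[[0.9,0,0],[1.8,0,0],[2.7,0,0],[3.6,0,0],[4.5,0,0],[5.4,0,0],[6.3,0,0],[7.2,0,0],[8.1,0,0],[9,0,0]], dr=[[0,0,0],[0,0,0],[0,0,0],[0,0,0],[0,0,0],[0,0,0],[0,0,0],[0,0,0],[0,0,0],[0,0,0]], fingers=[255,255,255,255,255,255,255,255,255,255])

```text
t: 18.1
eef_pos: [0.5656, 0.0471, -0.0143]
tool_rot: [[0.073, 0.997, -0.0], [0.997, -0.073, 0.0], [0.0, -0.0, -1.0]]
contact_force: [0.7, -0.9, -0.6]
width: -0.0001
```

```bash
python3 - <<'E'
from h import *
go(.576,.2105,-.0133,86)
nuts()
E
```

```text
t 18.10 [ 0.5656  0.0471 -0.0143] yaw 85.8 F [ 0.7 -0.9 -0.6] w -0.0001 tilt z [-0.  0. -1.]
travel [16.38 -0.15 -0.1 ] drz -0.2
wrist [314.3 213.6] 4362 [0.5656 0.0739 0.0141] [0.031 0.033 0.014]
scene [257.  176.1] 111 [0.5253 0.2372 0.0147] [0.032 0.031 0.017]
scene [245.2 183.6] 122 [0.4839 0.2378 0.0146] [0.033 0.032 0.017]
scene [313.9 194.2] 71 [0.5594 0.0729 0.0159] [0.021 0.031 0.019]
```

Emit:
step_arm(travel=[[0.9,0,-0.1],[1.8,0,-0.1],[2.7,0,-0.1],[3.6,0,-0.1],[4.5,0,-0.1],[5.4,0,-0.1],[6.3,0,-0.1],[7.2,0,-0.1],[8.1,0,-0.1],[9,0,-0.1]], dr=[[0,0,0],[0,0,0],[0,0,0],[0,0,0],[0,0,0],[0,0,0],[0,0,0],[0,0,0],[0,0,0],[0,0,0]], fingers=[255,255,255,255,255,255,255,255,255,255])

```text
t: 19.03
eef_pos: [0.5721, 0.1368, -0.0133]
tool_rot: [[0.073, 0.997, -0.0], [0.997, -0.073, -0.0], [-0.0, -0.0, -1.0]]
contact_force: [-0.2, -1.1, -0.0]
width: -0.0001
```

Emit:
step_arm(travel=[[0.9,0,0],[1.8,0,0],[2.7,0,0],[3.6,0,0],[4.5,0,0],[5.4,0,0],[6.3,0,0],[7.1,0,0],[7.4,0,0],[7.4,0,0]], dr=[[0,0,0],[0,0,0],[0,0,0],[0,0,0],[0,0,0],[0,0,0],[0,0,0],[0,0,0],[0,0,0],[0,0,0]], fingers=[255,255,255,255,255,255,255,255,255,255])

```text
t: 19.87
eef_pos: [0.5774, 0.2113, -0.0133]
tool_rot: [[0.072, 0.997, 0.0], [0.997, -0.072, 0.001], [0.001, 0.0, -1.0]]
contact_force: [0.1, -0.3, 0.2]
width: -0.0001
```

Emit:
step_arm(travel=[[-1,0,0],[-2,0,-1],[-2,0,-4],[-2,0,-7.5],[-5,0,-10],[-9,0,-12],[-13,0,-14],[-15,0,-16],[-15,0,-16],[-15,0,-16]], dr=[[0,0,0],[0,0,0],[0,0,0],[0,0,0],[0,0,0],[0,0,0],[0,0,0],[0,0,0],[0,0,0],[0,0,0]], fingers=[255,255,255,255,255,255,255,255,255,255])

```text
t: 20.7
eef_pos: [0.5672, 0.0558, 0.1487]
tool_rot: [[0.08, 0.997, 0.003], [0.997, -0.08, -0.001], [-0.001, 0.003, -1.0]]
contact_force: [0.2, 0.6, -0.0]
width: 0.0002
```

```bash
python3 - <<'E'
from h import *
from plant import ctrl
go(.576,.2105,-.0133,86)
f=nuts()
for name,lo,hi,zl,zh in[('pink',(140,40,100),(175,255,255),.006,.03),('orange',(3,150,100),(13,255,255),.004,.04),('red',(170,120,60),(179,255,255),.03,.09),('black',(0,0,0),(179,255,60),.006,.03),('blue',(100,120,40),(125,255,255),.004,.05)]:
    for c,a,Q in blobs(f,lo,hi,zl,zh,40):
        m=(Q.min(0)+Q.max(0))/2
        if .3<m[0]<.66 and m[1]<.35: print(name,c,a,m.round(4))
w=ctrl.grab_frame('wrist');cv2.imwrite('pics/s5.png',np.vstack([cv2.resize(f['frame'][150:300,190:490,::-1],(600,300)),cv2.resize(w['frame'][:250,:,::-1],(600,250))]))
E
```

```text
t 20.70 [0.5672 0.0558 0.1487] yaw 85.4 F [ 0.2  0.6 -0. ] w 0.0002 tilt z [ 0.0031 -0.0013 -1.    ]
travel [15.51 -0.41 16.18] drz -0.6
scene [271.1 167.9] 113 [0.5762 0.2352 0.0145] [0.034 0.032 0.017]
scene [257.1 176.1] 116 [0.5259 0.2393 0.0147] [0.031 0.034 0.016]
scene [245.1 183.6] 123 [0.4824 0.2374 0.0147] [0.034 0.034 0.017]
pink [300.4 228.7] 144 [0.4413 0.0195 0.0137]
orange [265.1 231.2] 52 [0.3836 0.0695 0.0152]
orange [273.3 244.7] 279 [0.3681 0.0394 0.0131]
red [348.9 269.2] 829 [ 0.3776 -0.1603  0.0483]
black [334.6 245.1] 135 [ 0.4476 -0.0734  0.0139]
blue [245.7 174.9] 1212 [0.5088 0.2304 0.0207]
blue [471.3 248.7] 117 [ 0.6248 -0.3065  0.0123]
```

View pics/s5.png

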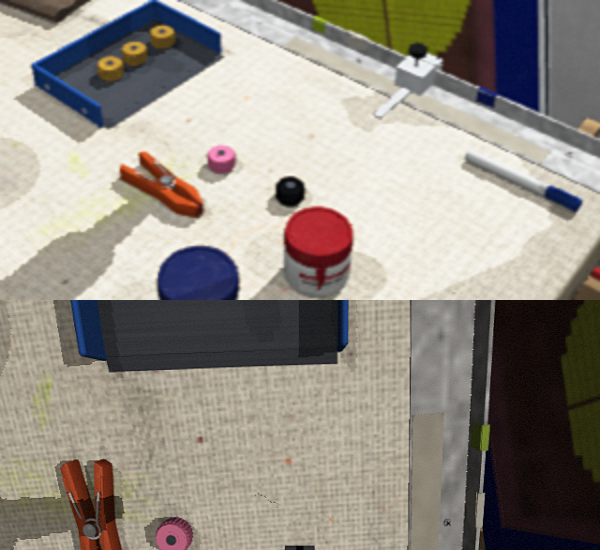

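The final view shows all three nuts side by side inside the tray at (110,68), (134,54) and (162,37). The bystanders and both decoys are where they started, and the arm is clear.

```bash
python3 -c "
from plant import ctrl
print(ctrl.job_done())"
```

```text
the job is handed in; nothing more can be done
None
```

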